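# Nest the washed domed covers upside down in the soap dish under the glass shelf

## Task

Put the three washed covers away as one nest under the glass shelf: first stand the large domed cover upside down and level in the upper soap dish, then cup the middle-sized cover inside it, and last the small one inside that, each upside down, centred, level and resting on the bottom of the one below. Lower each one in gently rather than dropping it, and do not knock the glass shelf or the hook rail with its tongue cleaners, push the soap dishes away, or disturb the other toiletries on the counter.

Things in the scene. Friction and masses are not known exactly. Their poses are not given: they have to be found in the camera images.
- cover_large: large domed cover, white plastic, lying upside down (mouth up) like a shallow bowl; 156 mm across, 38 high, 85 g, round. Origin: middle of its underside (flat crown 32 across), z up out of its mouth. Shell 4 mm. Upright rim band 8 mm thick (radius 70 to 78), 12 high (26 to 38 above the origin): pinch it with one finger inside, one outside. Dome outside: 11 mm above the origin at radius 52.
- cover_middle: middle domed cover, white plastic, upside down like a bowl; 108 mm across, 48 high, 55 g, round. Origin: middle of its underside (flat crown 28 across), z up out of its mouth. Shell 4 mm. Upright rim band 8 mm thick (radius 46 to 54), 12 high (36 to 48 above the origin): pinch it, one finger inside, one outside. Nested, its rim is 14 mm above the large cover's rim and 16 inside it.
- cover_small: small domed cover, white plastic, upside down like a little cup; 48 mm across, 54 high, 22 g, round. Origin: middle of its underside (flat crown 20 across), z up out of its mouth. Upright rim band 16 high (38 to 54 above the origin), 48 across: take it from outside across its width. Nested, its rim is 10 mm above the middle cover's rim, with 22 mm between them all round.
- cover_large_floor (a point): middle of the inside bottom of the large cover, 4 mm above its origin; z out of its mouth
- cover_middle_floor (a point): middle of the inside bottom of the middle cover, 4 mm above its origin; z out of its mouth
- soap_dishes: two round grey plastic soap dishes stacked one in the other, loose on the counter (0.3 kg together), 120 mm across, 46 mm high; origin: middle of the underside, z up. They stand below the front edge of the glass shelf: their middle lies 5 to 15 mm behind the edge, so a straight-down gripper over it meets the glass
- dish_rim (a point): middle of the round mouth of the upper soap dish, at its rim, 46 mm above the counter. The mouth is 104 mm across inside and 24 mm deep; the large cover's dome rests on its edge, sunk in with the crown about 11 mm below this point
- glass_shelf: fixed glass shelf: pane 140 mm deep, 660 wide, 8 thick, underside 230 mm above the counter, on four steel posts (310 either side of the middle, 22 and 118 behind the edge). Origin: on the counter below the middle of the front edge; x runs backwards under the shelf, y along the edge. A tumbler of toothbrushes (y = -220 mm) and a tin stand on it
- hook_rail: grey plastic hook rail 150 mm long, clipped on the glass's front edge, its y along the edge; origin: on the counter below the middle of the rail, in line with the edge. Three steel tongue cleaners, 34 mm wide, hang freely by their loops at y = -50, 0, 50 mm, about 24 mm in front of the edge, 85 to 220 mm above the counter
- tube: closed tube of paste, 102 x 34 x 30 mm, lying on the counter; origin: middle of the underside
- nail_brush: wooden nail brush, 76 x 34 x 32 mm, bristles down; origin: middle of the underside
- soap_bar: bar of soap, 82 x 54 x 26 mm; origin: middle of the underside
- razor: razor, 118 mm long, 12 mm high, head 42 mm wide; origin: near its middle, on the counter
- pump_bottle: white pump bottle, 62 mm across, 155 mm high; origin: middle of the underside
- cotton_jar: clear jar of cotton pads with a flat wooden lid, 84 mm across, 80 mm high; origin: middle of the underside
Mind the look-alikes: they are no part of the job. Of the things shaped like the cover_small, the white one is meant.

How it is judged:
By the outcome, as a careful person would: the job done as asked, in the order asked, and still so for the second after the job is handed in, with the robot touching nothing.
It also fails if it takes over 72 s, if anything falls off the work surface, if the arm or the gripper's body presses on something with over 40 N, if the wrist force passes 120 N, or if a joint passes its speed limit or range.

## Robot

A 6-joint arm with a two-finger parallel gripper is mounted at the origin on the work surface. World frame = base frame: x ahead of the robot, y to its left, z up, the work surface at z = 0. Lengths are in m, angles in rad, forces in N, time in s.
With the tool pointing down it reaches from about 0.3 to 0.775 m from the base axis. Payload 14.6 kg.
Tool frame: the origin (TCP) lies on the centre line of the jaws, within the pads' length; the fingertips stand 19 mm ahead of it and the grasp point (between the pads) is the TCP; y points along the fingers, x is the direction in which the jaws open and shut, and the axes are right-handed (so a half turn about y gives the same grasp; the last joint's range is limited). The gripper opens to 94 mm and grips with 3 to 60 N. Pads are 16 mm wide; open, the fingers measure 119 mm over their backs; the gripper's body (75 mm by 177 mm) begins 78 mm behind the grasp point.
Start: joints at [1.248, 0.3, 1.521, -0, 1.321, -0.067], TCP at [0.139, 0.532, 0.224] pointing down, gripper open.
Joint ranges: [-3.03, 3.03], [-0.79, 2.21], [0.23, 2.52], [-1.04, 4.18], [0, 3.07], [-2.55, 2.55]. Speed limits (rad/s): [2.22, 2.22, 2.57, 3.14, 3.14, 3.14].

## Interface

Orientations are given as [roll, pitch, yaw] about the fixed x, y, z axes, in that order (R = Rz(yaw) Ry(pitch) Rx(roll)).
In Python, from station import ctrl, optics gives the robot as it stands.
- The arm moves only by the tool jog_arm, never from a script. Its argument "targets" is a list of rows, each a list of 3 entries, a list of its own where there are three numbers: the finger opening in cm, from 0 to 9.4, then the shift along the tool's x, y, z in cm, then the turn about the tool's y in rad. A call has 1 to 10 rows; each row is the pose to reach, as a shift and turn from the pose commanded when the call began, along the tool's axes at that moment; what a row does not reach only later rows make up. A row lasts 1/10 s, in which the tool goes at most 50 mm and 8.59 degrees, less where a joint would pass 70% of its speed; a pose out of reach is approached as far as the arm can. A call with a gripper value outside its range is refused whole. The fingers move at their own pace and stop on an object; "grip_force" is the grip in N (left out, the last holds). Time passes only in rows, so rows that repeat a pose let the fingers close. It gives the time, the measured TCP pose, the force and the opening at its end, in the units of the state.
- ctrl.get_obs(): the state, without advancing time (a new reading comes with each control period).
- optics.camera(name): name is "side" or "top"; returns a dict with "img" (384x512x3 uint8, red, green, blue), "range_z" (384x512 float32, m along the optical axis (not along the pixel's ray), 0 where there is no reading), "camera_matrix" (3x3 intrinsics, pixels), "world_to_cam" (4x4, takes a point from world to camera coordinates). Camera axes: x right, y up, looking along -z (the intrinsics and any distortion apply to the point x, -y, -z); pixel columns grow to the right and rows downward; lengths in m; the calibration is good to about 2 mm. A picture is of the moment at which its call begins.
- ctrl.hand_in(): hands the job in, once; it reports no verdict.
The state is a dict: "time_s": time; "qpos": joint angles; "joint_vel": joint speeds; "tau": joint torques, N m; "ee_pos": TCP position; "eef_rot": TCP orientation; "force": force on the tool from outside, world axes, zero at the start; "moment": the same for the moment, N m; "grip_width": finger opening in m.
Only numpy, scipy, OpenCV 4.12 (cv2) and the standard library are available. Lean on these libraries where they do the work, as an engineer would, in place of code of your own. Each camera call takes 0.05 s, during which the arm holds its last target. There are 200 camera calls.

## Working session

There is one attempt and no reset: what is moved stays moved. The work goes in short steps, Python scripts to look and compute and a tool call to move; the robot and the scene stay as the last step left them, time stands still between calls to the robot, and variables do not carry over. Pictures are saved under pics/ and viewed, about 8 in all and at most 12, crops included, and the job is handed in when it is done.

Besides the shell and the picture viewer there is one more tool, called after "Request:" as name(argument=value, ...) on one line, values as JSON. jog_arm: Moves the arm, as the interface text tells. Its arguments: {"type":"object","properties":{"targets":{"type":"array","items":{"type":"array"}},"grip_force":{"type":"number"}},"required":["targets"]}

```bash
mkdir -p pics; ls
cat > h.py <<'E'
import numpy as np, cv2
from station import ctrl, optics
def shot(n,f=None):
    c=optics.camera(n); np.savez('%s.npz'%n,**c)
    if f: cv2.imwrite('pics/'+f,c['img'][:,:,::-1])
    return c
def cloud(c):
    K=c['camera_matrix'];z=c['range_z'];v,u=np.mgrid[:z.shape[0],:z.shape[1]]
    P=np.stack([(u-K[0,2])/K[0,0]*z,-(v-K[1,2])/K[1,1]*z,-z,np.ones_like(z)],-1)
    return (P@np.linalg.inv(c['world_to_cam']).T)[...,:3]
def load(n): return dict(np.load('%s.npz'%n))
E
python3 - <<'E'
from h import *
a=shot('top');b=shot('side')
cv2.imwrite('pics/a.png',np.vstack([a['img'],b['img']])[:,:,::-1][:, :])
cv2.imwrite('pics/a.png',cv2.resize(np.hstack([a['img'],b['img']])[:,:,::-1],(800,300)))
cv2.imwrite('pics/top.png',cv2.resize(a['img'][:,:,::-1],(800,600)))
cv2.imwrite('pics/side.png',cv2.resize(b['img'][:,:,::-1],(800,600)))
for c in(a,b): print(c['camera_matrix'],np.linalg.inv(c['world_to_cam']).round(3),(c['range_z']>0).mean())
print(ctrl.get_obs())
E
```

```text
pics
[[428.29836147   0.         259.30287032]
 [  0.         428.29836147 196.81052334]
 [  0.           0.           1.        ]] [[-0.027  0.982 -0.187  0.307]
 [-1.    -0.027 -0.     0.018]
 [-0.005  0.187  0.982  1.237]
 [ 0.     0.     0.     1.   ]] 0.9957478841145834
[[375.29158823   0.         257.96710653]
 [  0.         375.29158823 195.16617971]
 [  0.           0.           1.        ]] [[ 0.769  0.358 -0.529 -0.149]
 [-0.639  0.444 -0.628 -0.816]
 [ 0.01   0.821  0.571  0.812]
 [ 0.     0.     0.     1.   ]] 0.9903920491536459
{'time_s': 0.1, 'qpos': array([ 1.24841463e+00,  3.00419449e-01,  1.52150522e+00, -2.38794144e-05,
        1.32070695e+00, -6.66025641e-02]), 'joint_vel': array([ 1.41679428e-04, -8.84266416e-04, -6.85176811e-04,  1.21852263e-03,
       -4.79547423e-05,  1.24770418e-03]), 'tau': array([ 1.52247012e-03, -5.32641828e+01, -3.53287661e+01,  7.09336856e-02,
        2.34562915e-02, -4.14827230e-05]), 'ee_pos': array([0.13909181, 0.53190151, 0.22394674]), 'eef_rot': array([-1.57075026e+00,  1.03820971e-03,  1.31502314e+00]), 'force': array([1.12337106, 0.7325767 , 0.24557288]), 'moment': array([-0.0098166 ,  0.0157938 , -0.02900101]), 'grip_width': 0.09424781368769039}
```

View pics/top.png

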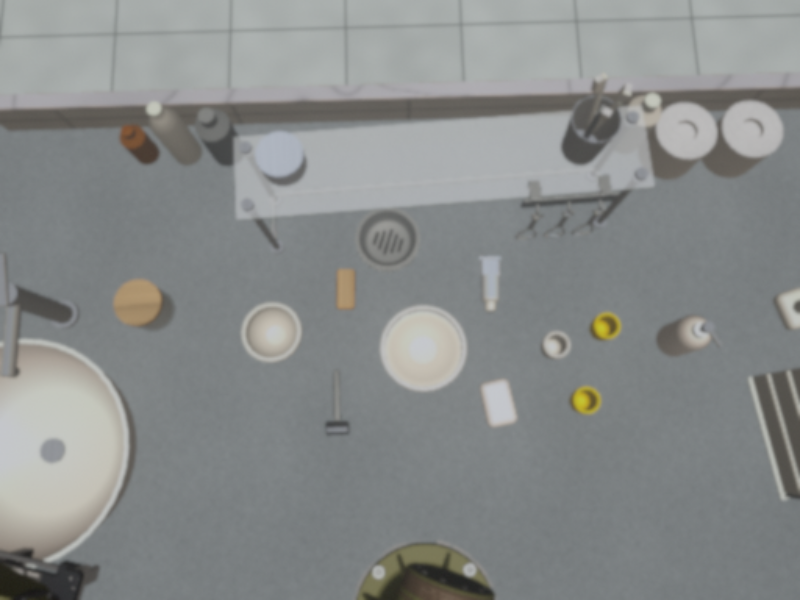

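View pics/side.png

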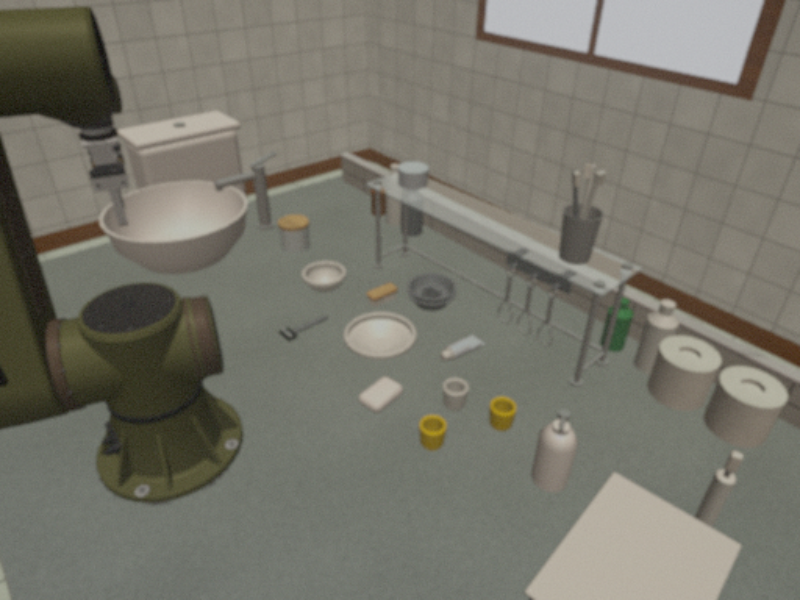

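Top view (800 px scale): large cover (423,348), middle cover (271,332), white small cover (556,345), dishes (388,240). Look-alikes are the yellow cups at (606,326) and (586,400). The sink and paper rolls are not candidates. Hook rail at (570,200), shelf front edge from (236,217) to (653,187).

Run:
```python
from h import *
from scipy.optimize import least_squares
c=load('top');P=cloud(c)
def win(u,v,r): 
    u,v,r=[int(k/1.5625) for k in(u,v,r)]; return P[v-r:v+r,u-r:u+r].reshape(-1,3)
def circ(Q,w=.0): 
    m=np.median(Q[:,:2],0); f=lambda p:np.hypot(Q[:,0]-p[0],Q[:,1]-p[1])-p[2]
    s=least_squares(f,[*m,.05],loss='soft_l1',f_scale=.002); return s.x
for n,u,v,r,z in[('large',423,348,50,.038),('mid',271,332,40,.048),('small',556,345,19,.054),('dish',388,240,36,.046)]:
    Q=win(u,v,r); top=np.percentile(Q[:,2],98)
    R=Q[(abs(Q[:,2]-z)<.006)]
    print(n,'top',top.round(4),'floor',np.percentile(Q[:,2],3).round(4),len(R),circ(R).round(4), ((R.max(0)+R.min(0))/2).round(4),(R.max(0)-R.min(0)).round(3))
for n,u,v in[('shelfL',236,217),('shelfR',653,187),('mid',445,203),('shelf mid in',445,180),('rail L',523,204),('railR',617,197),('tube',490,282),('soap',499,402),('razor',337,400),('brush',345,288),('pump',694,333),('jar',137,302),('y1',606,326),('y2',586,400),('cnt',300,400)]:
    K=c['camera_matrix'];M=np.linalg.inv(c['world_to_cam']);uu,vv=u/1.5625,v/1.5625
    d=M[:3,:3]@[(uu-K[0,2])/K[0,0],-(vv-K[1,2])/K[1,1],-1];o=M[:3,3]
    z=.238 if 'shelf' in n or n=='mid' or 'rail' in n else 0
    print(n,P[int(vv),int(uu)].round(3),(o+d*(z-o[2])/d[2]).round(3))
big=c['img'][185:270,130:400]; cv2.imwrite('pics/crop.png',cv2.resize(big[:,:,::-1],None,fx=2.9,fy=2.9,interpolation=cv2.INTER_CUBIC))
s=load('side');cr=s['img'][130:300,170:360];cv2.imwrite('pics/crop2.png',cv2.resize(cr[:,:,::-1],None,fx=3.5,fy=3.5,interpolation=cv2.INTER_CUBIC))
```

```text
large top 0.0401 floor -0.0036 479 [ 0.4634 -0.0118  0.0737] [ 0.464  -0.0128  0.0377] [0.154 0.153 0.011]
mid top 0.0501 floor -0.0041 332 [0.4983 0.2604 0.0498] [0.4987 0.2608 0.0479] [0.108 0.105 0.011]
small top 0.0571 floor -0.0039 108 [ 0.4606 -0.2486  0.0212] [ 0.4601 -0.2489  0.0538] [0.045 0.045 0.011]
dish top 0.2389 floor -0.0033 379 [0.6671 0.0477 0.0551] [0.6671 0.0473 0.0458] [0.117 0.116 0.011]
shelfL [0.652 0.279 0.238] [0.649 0.278 0.238]
shelfR [ 0.681 -0.374  0.238] [ 0.68  -0.376  0.238]
mid [ 0.666 -0.047  0.235] [ 0.663 -0.049  0.238]
shelf mid in [ 0.701 -0.048  0.239] [ 0.701 -0.05   0.238]
rail L [ 0.663 -0.171  0.227] [ 0.658 -0.17   0.238]
railR [ 0.704 -0.353  0.128] [ 0.665 -0.318  0.238]
tube [ 0.583 -0.138  0.029] [ 0.588 -0.144  0.   ]
soap [ 0.362 -0.145  0.023] [ 0.363 -0.149  0.   ]
razor [0.374 0.149 0.009] [0.374 0.148 0.   ]
brush [0.578 0.13  0.033] [0.584 0.131 0.   ]
pump [ 0.464 -0.466  0.121] [ 0.48  -0.519  0.   ]
jar [0.553 0.495 0.077] [0.568 0.524 0.   ]
y1 [ 0.499 -0.352  0.005] [ 0.498 -0.356  0.   ]
y2 [ 0.362 -0.307  0.004] [ 0.362 -0.308  0.   ]
cnt [0.376 0.216 0.001] [0.376 0.216 0.   ]
```

View pics/crop2.png

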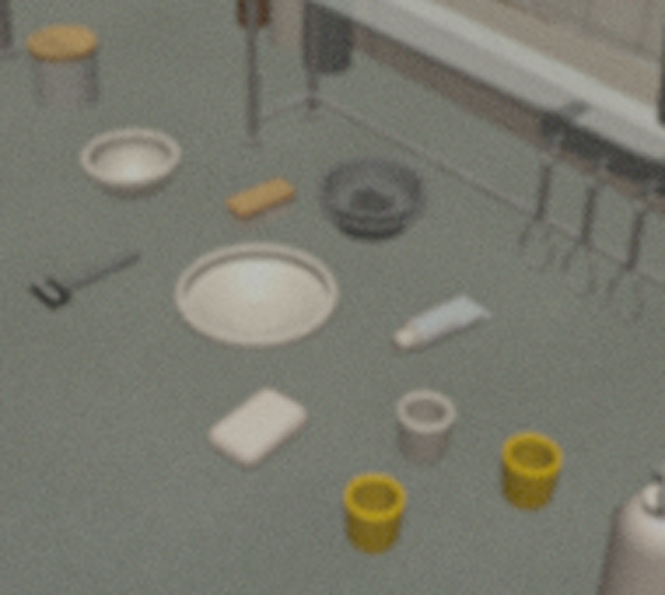

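Crop: white small cover at (425,425), the yellow cups at (375,512) and (530,470); large (257,293), middle (130,160), dishes (371,197). The white one is confirmed. Next I need to know which way the 177 mm of the gripper body runs.

Run:
```python
from h import *
from scipy.spatial.transform import Rotation as R
o=ctrl.get_obs();A=R.from_euler('xyz',o['eef_rot']).as_matrix();print(A.round(3))
for n in('top','side'):
    P=cloud(load(n)).reshape(-1,3);L=(P-o['ee_pos'])@A
    m=(abs(L[:,0])<.13)&(abs(L[:,2])<.13)&(L[:,1]>-.4)&(L[:,1]<.03)
    L=L[m]
    for a in np.arange(-.4,.03,.02):
        q=L[(L[:,1]>=a)&(L[:,1]<a+.02)]
        if len(q): print(n,a.round(2),len(q),q[:,[0,2]].min(0).round(3),q[:,[0,2]].max(0).round(3))
s=load('side');cv2.imwrite('pics/g.png',cv2.resize(s['img'][0:190,0:190][:,:,::-1],None,fx=3,fy=3,interpolation=cv2.INTER_CUBIC))
```

```text
[[ 0.253 -0.    -0.967]
 [ 0.967 -0.001  0.253]
 [-0.001 -1.     0.   ]]
top -0.32 44 [-0.115 -0.049] [-0.091 -0.045]
top -0.3 138 [-0.126 -0.053] [-0.078 -0.046]
top -0.28 157 [-0.13  -0.053] [-0.066 -0.043]
top -0.26 155 [-0.126 -0.052] [-0.052 -0.039]
top -0.24 55 [-0.096 -0.053] [-0.04  -0.048]
top -0.18 30 [-0.042 -0.034] [-0.015 -0.029]
top -0.16 7 [-0.042 -0.033] [-0.002 -0.021]
top -0.14 319 [-0.091 -0.035] [0.014 0.002]
top -0.12 259 [-0.091 -0.034] [0.018 0.003]
top -0.1 248 [-0.083 -0.034] [0.034 0.01 ]
top -0.08 7 [-0.081 -0.033] [0.048 0.011]
top -0.06 8 [ 0.045 -0.009] [ 0.05  -0.002]
top -0.04 22 [-0.061 -0.01 ] [0.053 0.008]
top -0.02 67 [-0.062 -0.01 ] [0.057 0.009]
top 0.0 52 [-0.062 -0.01 ] [0.058 0.009]
top 0.02 1 [0.047 0.004] [0.047 0.004]
side -0.3 5 [-0.024 -0.056] [ 0.    -0.054]
side -0.28 17 [-0.033 -0.059] [ 0.003 -0.052]
side -0.26 61 [-0.128 -0.06 ] [ 0.01 -0.02]
side -0.24 114 [-0.13  -0.059] [-0.005  0.05 ]
side -0.22 9 [-0.028 -0.032] [-0.002 -0.016]
side -0.2 108 [-0.041 -0.033] [0.002 0.033]
side -0.18 196 [-0.046 -0.036] [0.011 0.038]
side -0.16 91 [-0.047 -0.032] [-0.004  0.033]
side -0.14 207 [-0.092 -0.032] [0.076 0.033]
side -0.12 167 [-0.093 -0.032] [0.077 0.036]
side -0.1 157 [-0.086 -0.032] [0.064 0.036]
side -0.08 28 [-0.08  -0.028] [-0.049  0.033]
side -0.06 33 [-0.066 -0.007] [-0.052  0.011]
side -0.04 40 [-0.063 -0.007] [0.054 0.011]
side -0.02 41 [-0.064 -0.007] [0.052 0.011]
side 0.0 30 [-0.061 -0.007] [0.062 0.011]
```

View pics/g.png

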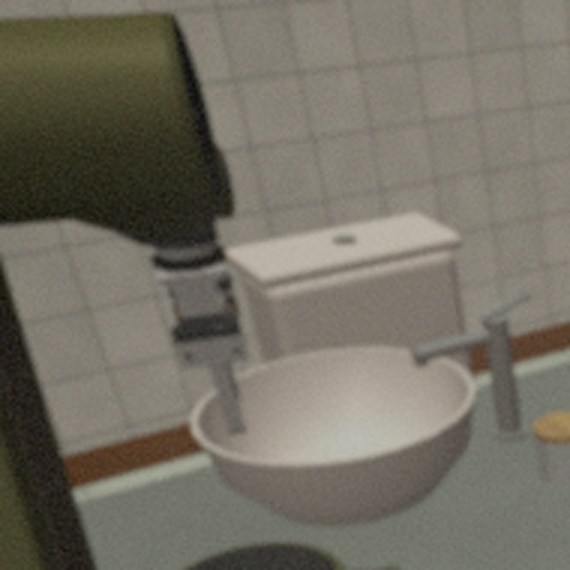

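Request:
jog_arm(targets=[[9.4, [0, -5, 0], 0], [9.4, [-5, -8, -5], 0.15], [9.4, [-9, -11, -9], 0.3], [9.4, [-13, -14, -13], 0.45], [9.4, [-18, -17, -18], 0.6], [9.4, [-22, -20, -23], 0.75], [9.4, [-26, -20, -27], 0.9], [9.4, [-31, -20, -32], 1.05], [9.4, [-35.2, -20, -36.2], 1.2], [9.4, [-35.2, -20, -36.2], 1.315]])

```text
time_s: 1.1
ee_pos: [0.3582, 0.1686, 0.4153]
eef_rot: [-1.571, -0.0, -0.006]
force: [0.6, 0.9, -0.2]
grip_width: 0.0938
```

Request:
jog_arm(targets=[[9.4, [5, 0, 0], 0], [9.4, [10, 0, 0], 0], [9.4, [15, 0, 0], 0], [9.4, [20, 0, 0], 0], [9.4, [25, 0, 0], 0], [9.4, [30, 0, 0], 0], [9.4, [35, 0, 0], 0], [9.4, [40, 0, 0], 0], [9.4, [45, 0, 0], 0], [9.4, [50, 0, 0], 0]])

```text
time_s: 2.1
ee_pos: [0.7473, 0.1586, 0.376]
eef_rot: [-1.567, -0.013, -0.0]
force: [0.6, 0.8, -0.6]
grip_width: 0.0938
```

```bash
python3 -c "
from h import *
o=ctrl.get_obs();print(o['qpos'].round(3),o['ee_pos'],o['eef_rot'])"
```

```text
[1.610e-01 9.090e-01 2.410e-01 1.000e-03 1.978e+00 1.620e-01] [0.74732259 0.15863216 0.37595597] [-1.56737550e+00 -1.31640252e-02 -2.37214983e-04]
```

Request:
jog_arm(targets=[[9.4, [5, -5, 0], 0], [9.4, [10, -10, 0], 0], [9.4, [15, -15, 0], 0], [9.4, [20, -20, 0], 0], [9.4, [25, -25, 0], 0], [9.4, [30, -30, 0], 0], [9.4, [30, -30, 0], 0]])

```text
time_s: 2.8
ee_pos: [0.7266, 0.1247, 0.4416]
eef_rot: [-1.56, -0.058, -0.0]
force: [0.3, 0.3, -0.6]
grip_width: 0.0941
```

```bash
python3 -c "
from h import *
o=ctrl.get_obs();print(o['qpos'].round(3),o['ee_pos'],o['eef_rot'])"
```

```text
[0.119 0.824 0.235 0.004 2.024 0.121] [0.72663332 0.12471252 0.4415942 ] [-1.55984685e+00 -5.76688576e-02 -2.82940212e-04]
```

Request:
jog_arm(targets=[[9.4, [-4, 0, 0], 0], [9.4, [-8, 0, 0], 0], [9.4, [-8, 0, 0], 0]])

```text
time_s: 3.1
ee_pos: [0.6462, 0.1249, 0.436]
eef_rot: [-1.56, -0.058, -0.0]
force: [1.0, 0.0, 1.7]
grip_width: 0.0941
```

Request:
jog_arm(targets=[[9.4, [200, -140, 0], 0], [9.4, [200, -140, 0], 0], [9.4, [200, -140, 0], 0], [9.4, [200, -140, 0], 0], [9.4, [200, -140, 0], 0]])

```text
time_s: 3.6
ee_pos: [0.706, 0.1075, 0.4862]
eef_rot: [-1.555, -0.088, -0.001]
force: [-0.6, 0.3, 1.4]
grip_width: 0.0943
```

```bash
python3 -c "
from h import *
o=ctrl.get_obs();print(o['qpos'].round(3),o['ee_pos'],o['eef_rot'])"
```

```text
[0.097 0.762 0.235 0.008 2.056 0.101] [0.70603173 0.10751849 0.48621786] [-1.55526047e+00 -8.78909177e-02 -6.78605126e-04]
```

Request:
jog_arm(targets=[[9.4, [200, -160, 28], 0], [9.4, [200, -160, 28], 0], [9.4, [200, -160, 28], 0], [9.4, [200, -160, 28], 0], [9.4, [200, -160, 28], 0], [9.4, [200, -160, 28], 0], [9.4, [200, -160, 28], 0], [9.4, [200, -160, 28], 0], [9.4, [200, -160, 28], 0], [9.4, [200, -160, 28], 0]])

```text
time_s: 4.6
ee_pos: [0.6874, 0.1013, 0.5202]
eef_rot: [-1.551, -0.115, -0.001]
force: [0.1, 0.8, 0.4]
grip_width: 0.0941
```

```bash
python3 -c "
from h import *
o=ctrl.get_obs();print(o['qpos'].round(3),o['ee_pos'],o['eef_rot'])"
```

```text
[0.09  0.713 0.235 0.01  2.078 0.096] [0.6873914  0.10131956 0.52022488] [-1.55114796e+00 -1.14787621e-01 -1.22817471e-03]
```

Request:
jog_arm(targets=[[9.4, [0, 5, -2], 0], [9.4, [0, 10, -4], 0], [9.4, [2, 14, -6], 0], [9.4, [4, 19, -7], 0], [9.4, [200, -50, 0], 0], [9.4, [200, -50, 0], 0], [9.4, [200, -50, 0], 0]])

```text
time_s: 5.3
ee_pos: [0.7914, 0.0424, 0.3836]
eef_rot: [-1.55, -0.136, -0.002]
force: [-29.5, -1.7, 20.3]
grip_width: 0.0941
```

Request:
jog_arm(targets=[[9.4, [200, -60, 0], 0], [9.4, [200, -60, 0], 0]])

```text
time_s: 5.5
ee_pos: [0.8023, 0.0382, 0.3834]
eef_rot: [-1.548, -0.175, -0.002]
force: [0.2, 0.2, 2.2]
grip_width: 0.0941
```

Request:
jog_arm(targets=[[9.4, [200, -60, 0], 0], [9.4, [200, -60, 0], 0]])

```text
time_s: 5.7
ee_pos: [0.8104, 0.0342, 0.3863]
eef_rot: [-1.546, -0.21, -0.003]
force: [-0.2, 0.3, 0.2]
grip_width: 0.0937
```

```bash
python3 -c "
from h import *
o=ctrl.get_obs();print(o['qpos'].round(3),o['ee_pos'],o['eef_rot'])"
```

```text
[-0.011  0.906  0.235  0.027  1.791 -0.002] [0.81040379 0.0341556  0.38627533] [-1.54631912 -0.20969928 -0.00332574]
```

```bash
python3 -c "
from h import *
P=cloud(load('top'))
for v in range(0,110,8): print(v,P[v,[150,200,250,300]].round(2).tolist())"
```

```text
0 [[1.75, 0.56, -0.76], [1.74, 0.3, -0.76], [1.72, 0.04, -0.75], [1.71, -0.22, -0.74]]
8 [[1.69, 0.56, -0.75], [1.68, 0.3, -0.74], [1.68, 0.04, -0.75], [1.67, -0.22, -0.75]]
16 [[1.65, 0.56, -0.76], [1.64, 0.3, -0.75], [1.63, 0.04, -0.75], [1.62, -0.22, -0.74]]
24 [[1.6, 0.55, -0.75], [1.59, 0.3, -0.75], [1.59, 0.04, -0.75], [1.58, -0.21, -0.75]]
32 [[1.56, 0.55, -0.75], [1.55, 0.3, -0.75], [1.55, 0.04, -0.77], [1.54, -0.21, -0.76]]
40 [[1.52, 0.55, -0.75], [1.51, 0.3, -0.76], [1.5, 0.04, -0.75], [1.49, -0.21, -0.74]]
48 [[1.47, 0.55, -0.75], [1.47, 0.3, -0.76], [1.46, 0.04, -0.76], [1.44, -0.21, -0.75]]
56 [[0.95, 0.32, 0.1], [0.94, 0.18, 0.1], [0.94, 0.03, 0.1], [0.93, -0.11, 0.1]]
64 [[0.92, 0.32, 0.1], [0.92, 0.18, 0.1], [0.92, 0.03, 0.08], [0.93, -0.11, 0.07]]
72 [[0.92, 0.34, 0.05], [0.93, 0.19, 0.04], [0.93, 0.04, 0.02], [0.93, -0.12, 0.02]]
80 [[0.92, 0.35, -0.0], [0.92, 0.19, -0.0], [0.8, 0.03, 0.24], [0.79, -0.09, 0.24]]
88 [[0.78, 0.28, 0.24], [0.78, 0.16, 0.24], [0.77, 0.03, 0.24], [0.77, -0.09, 0.24]]
96 [[0.76, 0.28, 0.24], [0.76, 0.16, 0.24], [0.75, 0.03, 0.24], [0.75, -0.09, 0.24]]
104 [[0.74, 0.28, 0.24], [0.74, 0.16, 0.24], [0.73, 0.03, 0.24], [0.73, -0.09, 0.24]]
```

Request:
jog_arm(targets=[[9.4, [200, -60, 0], 0], [9.4, [200, -60, 0], 0]])

```text
time_s: 5.9
ee_pos: [0.8177, 0.0305, 0.3892]
eef_rot: [-1.545, -0.241, -0.004]
force: [-0.3, 0.4, -0.5]
grip_width: 0.094
```

Request:
jog_arm(targets=[[9.4, [200, -50, 0], 0], [9.4, [200, -50, 0], 0]])

```text
time_s: 6.1
ee_pos: [0.8257, 0.0273, 0.391]
eef_rot: [-1.543, -0.273, -0.005]
force: [-0.1, -0.8, -1.0]
grip_width: 0.0939
```

Request:
jog_arm(targets=[[9.4, [200, -45, 0], 0], [9.4, [200, -45, 0], 0]])

```text
time_s: 6.3
ee_pos: [0.8334, 0.0244, 0.394]
eef_rot: [-1.542, -0.306, -0.006]
force: [0.0, 0.4, 0.5]
grip_width: 0.0935
```

Request:
jog_arm(targets=[[9.4, [200, -40, 0], 0], [9.4, [200, -40, 0], 0]])

```text
time_s: 6.5
ee_pos: [0.8407, 0.0217, 0.3981]
eef_rot: [-1.541, -0.34, -0.007]
force: [-0.3, 0.5, 0.6]
grip_width: 0.0937
```

Request:
jog_arm(targets=[[9.4, [200, -35, 0], 0], [9.4, [200, -35, 0], 0]])

```text
time_s: 6.7
ee_pos: [0.8476, 0.0192, 0.403]
eef_rot: [-1.539, -0.374, -0.008]
force: [-0.1, 0.4, -0.4]
grip_width: 0.0943
```

Request:
jog_arm(targets=[[9.4, [200, -30, 0], 0], [9.4, [200, -30, 0], 0]])

```text
time_s: 6.9
ee_pos: [0.8544, 0.017, 0.4085]
eef_rot: [-1.538, -0.408, -0.009]
force: [-0.7, -0.5, 0.7]
grip_width: 0.0941
```

Request:
jog_arm(targets=[[9.4, [200, -30, 0], 0], [9.4, [200, -30, 0], 0]])

```text
time_s: 7.1
ee_pos: [0.8596, 0.0149, 0.4167]
eef_rot: [-1.537, -0.442, -0.011]
force: [-0.5, -0.4, -0.2]
grip_width: 0.0941
```

```bash
python3 -c "
from h import *
from scipy.spatial.transform import Rotation as R
o=ctrl.get_obs();print(o['qpos'].round(3),o['ee_pos'],o['eef_rot']);print(R.from_euler('xyz',o['eef_rot']).as_matrix().round(3))"
```

```text
[-0.039  0.89   0.235  0.046  1.575 -0.025] [0.85964009 0.01490588 0.41665129] [-1.53702147 -0.44192112 -0.01062736]
[[ 0.904  0.428 -0.004]
 [-0.01   0.029  1.   ]
 [ 0.428 -0.903  0.031]]
```

```bash
cat >> h.py <<'E'
from scipy.spatial.transform import Rotation as Rot
def go(*pts):
    o=ctrl.get_obs();A=Rot.from_euler('xyz',o['eef_rot']).as_matrix()
    print('t',round(o['time_s'],2),'pos',o['ee_pos'].round(4),'f',o['force'].round(1),'w',round(o['grip_width'],4),'x',A[:,0].round(3),'y',A[:,1].round(3))
    for p in pts: print(p,((np.array(p)-o['ee_pos'])@A*100).round(2))
E
python3 -c "
from h import *
go((.66,.03,.41),(.458,.062,.15),(.458,.062,.10))"
```

```text
t 7.1 pos [0.8596 0.0149 0.4167] f [-0.5 -0.4 -0.2] w 0.0941 x [ 0.904 -0.01   0.428] y [ 0.428  0.029 -0.903]
(0.66, 0.03, 0.41) [-18.34  -7.89   1.56]
(0.458, 0.062, 0.15) [-47.75   7.05   4.05]
(0.458, 0.062, 0.1) [-49.89  11.56   3.89]
```

Request:
jog_arm(targets=[[4, [-4.5, -2, 0.4], 0.15], [4, [-9, -4, 0.8], 0.3], [4, [-13.5, -6, 1.2], 0.45], [4, [-18, -7.9, 1.6], 0.6], [4, [-22, -6, 2], 0.75], [4, [-26, -4, 2.3], 0.9], [4, [-30, -2, 2.6], 1.05], [4, [-34.5, 0, 3], 1.2], [4, [-39, 2.5, 3.3], 1.35], [4, [-43, 4.7, 3.7], 1.5]])

```text
time_s: 8.1
ee_pos: [0.5181, 0.0528, 0.2283]
eef_rot: [-1.137, -0.095, -1.3]
force: [1.5, -0.3, -0.3]
grip_width: 0.0398
```

```bash
python3 -c "
from h import *
go((.458,.062,.15),(.458,.062,.09),(.458,.062,.05))"
```

```text
t 8.1 pos [0.5181 0.0528 0.2283] f [ 1.5 -0.3 -0.3] w 0.0398 x [ 0.267 -0.959  0.095] y [ 0.428  0.029 -0.903]
(0.458, 0.062, 0.15) [-3.23  4.53 -8.2 ]
(0.458, 0.062, 0.09) [ -3.8    9.95 -10.71]
(0.458, 0.062, 0.05) [ -4.18  13.56 -12.38]
```

Request:
jog_arm(targets=[[4, [0, 0, 0], 0], [4, [0, 0, 0], 0], [4, [0, 0, 0], 0]])

```text
time_s: 8.4
ee_pos: [0.5214, 0.0526, 0.2312]
eef_rot: [-1.136, -0.099, -1.293]
force: [-0.4, 0.7, -0.1]
grip_width: 0.0405
```

```bash
python3 -c "
from h import *
go((.458,.062,.15),(.458,.062,.09),(.458,.062,.051))"
```

```text
t 8.4 pos [0.5214 0.0526 0.2312] f [-0.4  0.7 -0.1] w 0.0405 x [ 0.273 -0.957  0.099] y [ 0.43   0.029 -0.903]
(0.458, 0.062, 0.15) [-3.43  4.63 -8.59]
(0.458, 0.062, 0.09) [ -4.03  10.05 -11.1 ]
(0.458, 0.062, 0.051) [ -4.42  13.57 -12.74]
```

Request:
jog_arm(targets=[[4, [-1, 1.5, -2.5], 0.08], [4, [-2, 3, -5], 0.16], [4, [-3, 4.5, -7.5], 0.232], [4, [-3.6, 6.5, -9.3], 0.232], [4, [-4, 10, -11.1], 0.232], [4, [-4, 10, -11.1], 0.232], [4, [-4, 10, -11.1], 0.232]])

```text
time_s: 9.1
ee_pos: [0.4571, 0.062, 0.0898]
eef_rot: [-1.129, 0.001, -1.504]
force: [0.4, 0.9, 0.0]
grip_width: 0.0398
```

```bash
python3 -c "
from h import *
go((.458,.062,.09),(.458,.062,.051))
a=shot('top');b=shot('side')
P=cloud(a);i=np.hstack([cv2.resize(a['img'][130:290,190:390],(400,320)),cv2.resize(b['img'][110:270,150:350],(400,320))])
cv2.imwrite('pics/p1.png',cv2.resize(i[:,:,::-1],(800,320)))"
```

```text
t 9.1 pos [0.4571 0.062  0.0898] f [0.4 0.9 0. ] w 0.0398 x [ 0.067 -0.998 -0.001] y [ 0.427  0.029 -0.904]
(0.458, 0.062, 0.09) [0.   0.02 0.09]
(0.458, 0.062, 0.051) [ 0.    3.54 -1.58]
```

View pics/p1.png

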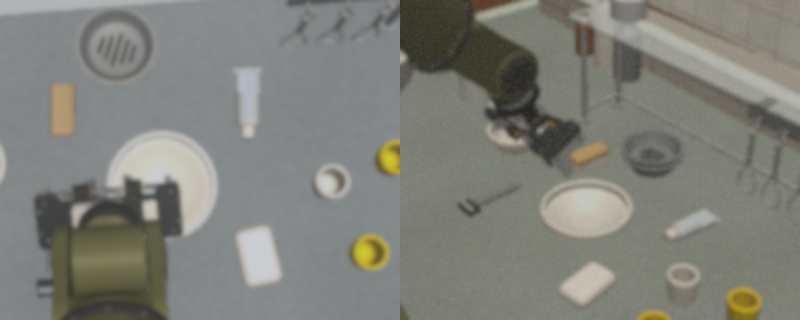

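Top/side crops: the gripper is tilted forward with its fingers straddling the large cover's +y rim (~(115,185) in the left crop). I'm lowering onto the band, with a small shift back so that the fingertips meet it radially.

Request:
jog_arm(targets=[[4, [0, 1.5, -1.1], 0], [4, [0, 2.6, -2], 0], [4, [0, 3.2, -2.25], 0], [4, [0, 3.2, -2.25], 0]])

```text
time_s: 9.6
ee_pos: [0.4497, 0.0616, 0.0505]
eef_rot: [-1.129, 0.001, -1.504]
force: [-0.1, 0.5, 1.0]
grip_width: 0.04
```

```bash
python3 -c "
from h import *
go((.451,.0625,.050))"
```

```text
t 9.6 pos [0.4497 0.0616 0.0505] f [-0.1  0.5  1. ] w 0.04 x [ 0.067 -0.998 -0.001] y [ 0.427  0.029 -0.904]
(0.451, 0.0625, 0.05) [-0.08  0.1   0.1 ]
```

Go 1 mm lower and close.

Request:
jog_arm(targets=[[3, [0, 0.15, 0.05], 0], [2, [0, 0.15, 0.05], 0], [1.2, [0, 0.15, 0.05], 0], [0.6, [0, 0.15, 0.05], 0], [0.4, [0, 0.15, 0.05], 0], [0.3, [0, 0.15, 0.05], 0]], grip_force=45)

```text
time_s: 10.2
ee_pos: [0.4501, 0.0617, 0.0488]
eef_rot: [-1.13, 0.001, -1.504]
force: [-0.6, 0.8, 1.4]
grip_width: 0.0073
```

Request:
jog_arm(targets=[[0.3, [0, 0, 0], 0], [0.3, [0, -0.9, 0.43], 0], [0.3, [0, -1.8, 0.85], 0], [0.3, [0, -2.7, 1.28], 0], [0.3, [0, -2.7, 1.28], 0]])

```text
time_s: 10.7
ee_pos: [0.4509, 0.0617, 0.0804]
eef_rot: [-1.127, 0.001, -1.504]
force: [0.4, 0.3, -1.5]
grip_width: 0.0073
```

```bash
cat >> h.py <<'E'
def rim(n,xy,z,r,zt=.006,tilt=True):
    P=cloud(load(n)).reshape(-1,3)
    d=np.hypot(P[:,0]-xy[0],P[:,1]-xy[1])
    Q=P[(abs(d-r)<.012)&(abs(P[:,2]-z)<zt)]
    a,b,c0=np.linalg.lstsq(np.c_[Q[:,:2]-xy,np.ones(len(Q))],Q[:,2],rcond=None)[0]
    from scipy.optimize import least_squares
    s=least_squares(lambda p:np.hypot(Q[:,0]-p[0],Q[:,1]-p[1])-p[2],[*xy,r],loss='soft_l1',f_scale=.002).x
    print(n,len(Q),'circle',s.round(4),'z',c0.round(4),'tilt deg x,y',np.degrees([a,b]).round(1))
E
python3 -c "
from h import *
go();o=ctrl.get_obs()
a=shot('top');b=shot('side')
xy=np.array([.459,-.012]);
for n in('top','side'): rim(n,xy,.038+.030,.074,.012)
i=np.hstack([cv2.resize(a['img'][130:290,190:390],(400,320)),cv2.resize(b['img'][110:270,150:350],(400,320))])
cv2.imwrite('pics/p2.png',i[:,:,::-1])"
```

```text
t 10.7 pos [0.4509 0.0617 0.0804] f [ 0.4  0.3 -1.5] w 0.0073 x [ 0.067 -0.998 -0.001] y [ 0.429  0.029 -0.903]
top 448 circle [ 0.4608 -0.0125  0.0732] z 0.067 tilt deg x,y [-0.9  1.1]
side 364 circle [ 0.4573 -0.013   0.0735] z 0.0638 tilt deg x,y [-0.4  0.9]
```

View pics/p2.png

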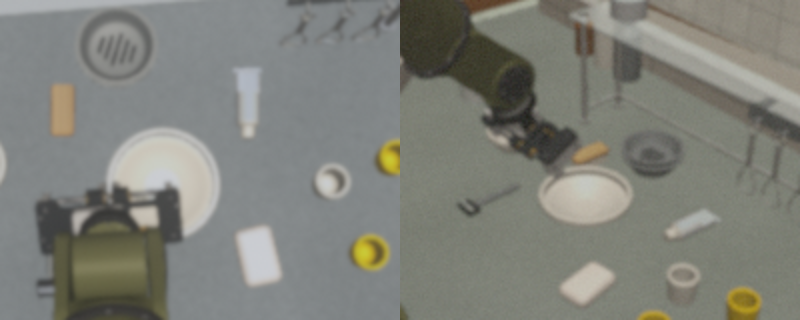

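Picture 6: the large cover is lifted in the grip at the +y rim ((110,190) left, (585,195) right), level to ~1°.

```bash
python3 -c "
from h import *
xy=np.array([.667,.0473])
for n in('top','side'): rim(n,xy,.046,.056,.006)
go((.47,.07,.118),(.62,.115,.118),(.64,.1217,.112))"
```

```text
top 377 circle [0.6675 0.0477 0.055 ] z 0.0451 tilt deg x,y [-0.2 -0.3]
side 160 circle [0.6643 0.0493 0.0555] z 0.0436 tilt deg x,y [-0.2 -0.3]
t 10.8 pos [0.4502 0.0616 0.079 ] f [ 0.3 -0.2 -0.8] w 0.0074 x [ 0.067 -0.998 -0.001] y [ 0.427  0.029 -0.904]
(0.47, 0.07, 0.118) [-0.7  -2.66  3.5 ]
(0.62, 0.115, 0.118) [-4.2   3.88 17.3 ]
(0.64, 0.1217, 0.112) [-4.73  5.29 18.89]
```

Request:
jog_arm(targets=[[0.3, [-0.3, -1.3, 1.7], 0], [0.3, [-0.7, -2.6, 3.5], 0], [0.3, [-1.3, -1.6, 5.6], 0], [0.3, [-1.9, -0.6, 7.8], 0], [0.3, [-2.5, 0.4, 10], 0], [0.3, [-3.1, 1.5, 12.2], 0], [0.3, [-3.6, 2.6, 14.5], 0], [0.3, [-4.1, 3.7, 16.7], 0], [0.3, [-4.73, 5, 18.6], 0], [0.3, [-4.73, 5.3, 18.9], 0]])

```text
time_s: 11.8
ee_pos: [0.6411, 0.1222, 0.1102]
eef_rot: [-1.13, 0.001, -1.504]
force: [-0.5, -0.1, -0.3]
grip_width: 0.0075
```

```bash
python3 -c "
from h import *
a=shot('top');b=shot('side')
go((.657,.1225,.112),(.657,.1225,.084))
for n in('top','side'): rim(n,np.array([.65,.048]),.1,.074,.012)
i=np.hstack([cv2.resize(a['img'][70:230,170:370],(400,320)),cv2.resize(b['img'][80:240,180:380],(400,320))])
cv2.imwrite('pics/p3.png',i[:,:,::-1])"
```

```text
t 11.9 pos [0.6396 0.1216 0.1101] f [ 0.2  0.4 -0.5] w 0.0073 x [ 0.067 -0.998 -0.001] y [ 0.424  0.029 -0.905]
(0.657, 0.1225, 0.112) [0.02 0.57 1.66]
(0.657, 0.1225, 0.084) [0.03 3.11 0.47]
top 285 circle [0.6503 0.0474 0.0734] z 0.0965 tilt deg x,y [-0.2  0.3]
side 265 circle [0.6469 0.0473 0.0736] z 0.0943 tilt deg x,y [-0.4  1.4]
```

View pics/p3.png

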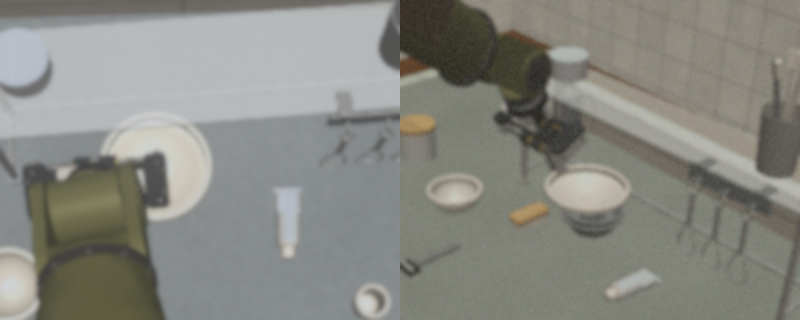

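Picture 7: the cover hangs just in front of and above the dishes ((155,165) left, (588,195) right). It is level, the glass is clear, and the gripper is in front of the edge. Move in, then lower.

Request:
jog_arm(targets=[[0.3, [0, 0.4, 0.9], 0], [0.3, [0, 0.8, 1.55], 0], [0.3, [0, 1.4, 1.3], 0], [0.3, [0, 2, 1], 0], [0.3, [0, 2.4, 0.8], 0], [0.3, [0.03, 2.6, 0.7], 0], [0.3, [0.03, 2.6, 0.7], 0]])

```text
time_s: 12.6
ee_pos: [0.6572, 0.1225, 0.0904]
eef_rot: [-1.13, 0.001, -1.504]
force: [-0.8, -0.1, -0.7]
grip_width: 0.0071
```

Request:
jog_arm(targets=[[0.3, [0, 0.13, -0.06], 0], [0.3, [0, 0.26, -0.12], 0], [0.3, [0, 0.26, -0.12], 0]])

```text
time_s: 12.9
ee_pos: [0.6575, 0.1226, 0.0879]
eef_rot: [-1.13, 0.001, -1.504]
force: [-0.7, -0.2, -0.4]
grip_width: 0.0074
```

```bash
python3 -c "
from h import *
a=shot('top');b=shot('side')
go((.6568,.1225,.084))
for n in('top','side'): rim(n,np.array([.667,.048]),.075,.074,.008)"
```

```text
t 13.0 pos [0.6575 0.1226 0.0881] f [ 0.3 -0.2 -0.9] w 0.0074 x [ 0.067 -0.998 -0.001] y [ 0.426  0.029 -0.904]
(0.6568, 0.1225, 0.084) [ 0.    0.34 -0.24]
top 232 circle [0.6669 0.048  0.0734] z 0.0749 tilt deg x,y [0.2 0.6]
side 233 circle [0.6641 0.049  0.0739] z 0.0726 tilt deg x,y [-0.1  0.5]
```

Request:
jog_arm(targets=[[0.3, [0, 0.09, -0.05], 0], [0.3, [0, 0.18, -0.1], 0], [0.3, [0, 0.18, -0.1], 0]])

```text
time_s: 13.3
ee_pos: [0.6573, 0.1226, 0.0858]
eef_rot: [-1.13, 0.001, -1.504]
force: [0.4, -0.2, -1.1]
grip_width: 0.0073
```

Request:
jog_arm(targets=[[0.3, [0, 0.09, -0.05], 0], [0.3, [0, 0.09, -0.05], 0], [0.3, [0, 0.09, -0.05], 0]])

```text
time_s: 13.6
ee_pos: [0.6573, 0.1226, 0.0849]
eef_rot: [-1.13, 0.001, -1.504]
force: [0.7, 0.3, -0.5]
grip_width: 0.0071
```

Request:
jog_arm(targets=[[0.3, [0, 0.09, -0.05], 0], [0.3, [0, 0.09, -0.05], 0], [0.3, [0, 0.09, -0.05], 0]])

```text
time_s: 13.9
ee_pos: [0.6573, 0.1226, 0.084]
eef_rot: [-1.129, 0.001, -1.504]
force: [0.1, -0.1, -1.3]
grip_width: 0.0073
```

Request:
jog_arm(targets=[[0.3, [0, 0.09, -0.05], 0], [0.3, [0, 0.09, -0.05], 0], [0.3, [0, 0.09, -0.05], 0]])

```text
time_s: 14.2
ee_pos: [0.6574, 0.1226, 0.0832]
eef_rot: [-1.129, 0.001, -1.504]
force: [-0.0, -0.8, 2.8]
grip_width: 0.0072
```

Request:
jog_arm(targets=[[0.3, [0, 0.09, -0.05], 0], [0.3, [0, 0.09, -0.05], 0], [0.3, [0, 0.09, -0.05], 0]])

```text
time_s: 14.5
ee_pos: [0.6575, 0.1226, 0.0825]
eef_rot: [-1.128, 0.001, -1.504]
force: [-0.7, -0.8, 5.9]
grip_width: 0.0071
```

```bash
python3 -c "
from h import *
a=shot('top');b=shot('side')
go()
for n in('top','side'): rim(n,np.array([.667,.048]),.072,.074,.008)"
```

```text
t 14.6 pos [0.6575 0.1226 0.0826] f [0.1 0.7 5.5] w 0.0074 x [ 0.067 -0.998 -0.001] y [ 0.427  0.029 -0.904]
top 248 circle [0.6668 0.0481 0.0733] z 0.0718 tilt deg x,y [-0.2 -1.3]
side 255 circle [0.6638 0.0484 0.0736] z 0.0701 tilt deg x,y [ 0.2 -0.7]
```

Request:
jog_arm(targets=[[0.3, [0, -0.07, 0.03], 0], [0.3, [0, -0.07, 0.03], 0], [1.2, [0, -0.07, 0.03], 0], [1.8, [0, -0.07, 0.03], 0], [2.4, [0, -0.07, 0.03], 0], [2.4, [0, -0.07, 0.03], 0], [2.4, [0, -0.9, 0.3], 0], [2.4, [0, -1.8, 0.5], 0], [2.4, [0, -3.5, 0], 0], [2.4, [0, -4, -2], 0]], grip_force=20)

```text
time_s: 15.6
ee_pos: [0.6231, 0.1203, 0.1127]
eef_rot: [-1.125, 0.001, -1.504]
force: [-0.2, 0.4, -0.2]
grip_width: 0.0239
```

Request:
jog_arm(targets=[[2.4, [0, 0, -3], 0], [2.4, [0, 0, -6], 0], [2.4, [0, 0, -9], 0], [2.4, [0, 0, -9], 0]])

```text
time_s: 16.0
ee_pos: [0.5379, 0.1146, 0.0701]
eef_rot: [-1.133, 0.001, -1.504]
force: [-0.3, -0.4, -0.1]
grip_width: 0.0239
```

```bash
python3 -c "
from h import *
a=shot('top');b=shot('side')
go()
for n in('top','side'):
  rim(n,np.array([.667,.048]),.072,.074,.008)
  rim(n,np.array([.4985,.2606]),.047,.05,.008)
  rim(n,np.array([.46,-.2487]),.053,.022,.008)
P=cloud(a).reshape(-1,3); 
i=np.hstack([cv2.resize(a['img'][70:230,130:330],(400,320)),cv2.resize(b['img'][80:240,150:350],(400,320))])
cv2.imwrite('pics/p4.png',i[:,:,::-1])"
```

```text
t 16.1 pos [0.5414 0.1149 0.0722] f [ 0.9 -0.4  0.1] w 0.0238 x [ 0.067 -0.998 -0.001] y [ 0.427  0.029 -0.904]
top 367 circle [0.6661 0.0473 0.0737] z 0.0717 tilt deg x,y [-0.3 -0.1]
top 284 circle [0.4982 0.2603 0.0497] z 0.0466 tilt deg x,y [-0.   0.1]
top 119 circle [ 0.4605 -0.2483  0.0211] z 0.0528 tilt deg x,y [ 0.4 -0.6]
side 240 circle [0.6635 0.0481 0.0741] z 0.0691 tilt deg x,y [-0.2  0.1]
side 157 circle [0.495  0.2612 0.0501] z 0.0445 tilt deg x,y [-0.2  0.3]
side 103 circle [ 0.4571 -0.2483  0.021 ] z 0.0506 tilt deg x,y [1.3 1. ]
```

View pics/p4.png

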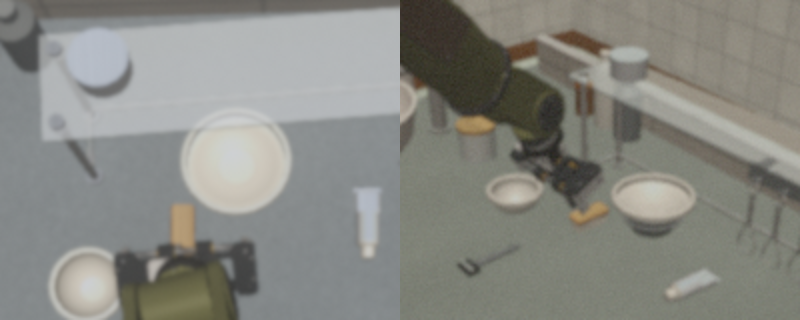

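Picture 8: the large cover sits in the dishes at (236,160) left, level (≤0.3°) and concentric with them to ~1 mm; nothing else has moved. Now the middle cover, pinched on its +y side.

```bash
python3 -c "
from h import *
go((.53,.12,.12),(.488,.3102,.12),(.488,.3102,.09),(.488,.3102,.0588))"
```

```text
t 16.1 pos [0.5414 0.1149 0.0722] f [ 0.9 -0.4  0.1] w 0.0238 x [ 0.067 -0.998 -0.001] y [ 0.427  0.029 -0.904]
(0.53, 0.12, 0.12) [-0.59 -4.79  1.05]
(0.488, 0.3102, 0.12) [-19.84  -6.03  -1.6 ]
(0.488, 0.3102, 0.09) [-19.84  -3.32  -2.89]
(0.488, 0.3102, 0.0588) [-19.84  -0.5   -4.22]
```

Request:
jog_arm(targets=[[3, [-0.6, -3, 0.6], 0], [3, [-1.5, -5, 1], 0], [3, [-5, -5.3, 0.5], 0], [3, [-9, -5.5, 0], 0], [3, [-13, -5.7, -0.6], 0], [3, [-17, -5.9, -1.2], 0], [3, [-19.84, -5, -2], 0], [3, [-19.84, -3.3, -2.9], 0], [3, [-19.84, -3.3, -2.9], 0]])

```text
time_s: 17.0
ee_pos: [0.4871, 0.3107, 0.0874]
eef_rot: [-1.131, -0.0, -1.503]
force: [1.4, 0.3, -0.2]
grip_width: 0.03
```

```bash
python3 -c "
from h import *
go((.488,.3102,.0588))"
```

```text
t 17.0 pos [0.4871 0.3107 0.0874] f [ 1.4  0.3 -0.2] w 0.03 x [ 0.068 -0.998  0.   ] y [ 0.424  0.028 -0.905]
(0.488, 0.3102, 0.0588) [ 0.05  2.63 -1.14]
```

Request:
jog_arm(targets=[[3, [0.05, 1.4, -0.7], 0], [3, [0.05, 2.4, -1.1], 0], [3, [0.05, 2.7, -1.2], 0], [2.2, [0.05, 2.7, -1.2], 0], [1.4, [0.05, 2.7, -1.2], 0], [0.7, [0.05, 2.7, -1.2], 0], [0.3, [0.05, 2.7, -1.2], 0], [0.3, [0.05, 2.7, -1.2], 0]], grip_force=45)

```text
time_s: 17.8
ee_pos: [0.4883, 0.3099, 0.0596]
eef_rot: [-1.129, 0.001, -1.504]
force: [0.0, 1.6, 0.6]
grip_width: 0.0075
```

Request:
jog_arm(targets=[[0.3, [0, 0, 0], 0], [0.3, [0, -0.9, 0.43], 0], [0.3, [0, -2.5, 1.2], 0], [0.3, [0, -5, 2.4], 0], [0.3, [0, -7, 3.4], 0], [0.3, [0, -7, 3.4], 0]])

```text
time_s: 18.4
ee_pos: [0.4898, 0.3103, 0.1405]
eef_rot: [-1.126, 0.003, -1.504]
force: [0.6, 0.9, -1.2]
grip_width: 0.0075
```

```bash
python3 -c "
from h import *
a=shot('top');b=shot('side')
go((.645,.098,.136))
for n in('top','side'): rim(n,np.array([.4982,.2603]),.048+.077,.05,.015)"
```

```text
t 18.5 pos [0.4887 0.3095 0.1369] f [ 0.4  0.4 -0.3] w 0.0071 x [ 0.066 -0.998 -0.001] y [ 0.426  0.029 -0.904]
(0.645, 0.098, 0.136) [22.14  6.12 12.8 ]
top 395 circle [0.4973 0.2581 0.0491] z 0.1245 tilt deg x,y [-1.1 -1.4]
side 250 circle [0.4939 0.2584 0.0495] z 0.1205 tilt deg x,y [-0.9  0.3]
```

```bash
python3 -c "
from h import *
go((.49,.30,.16),(.60,.12,.16),(.6319,.097,.1528))"
```

```text
t 18.5 pos [0.4887 0.3095 0.1369] f [ 0.4  0.4 -0.3] w 0.0071 x [ 0.066 -0.998 -0.001] y [ 0.426  0.029 -0.904]
(0.49, 0.3, 0.16) [ 0.95 -2.07  1.05]
(0.6, 0.12, 0.16) [19.64  2.09  9.9 ]
(0.6319, 0.097, 0.1528) [22.15  4.04 12.33]
```

Request:
jog_arm(targets=[[0.3, [1, -1, 0.7], 0], [0.3, [2.5, -2, 1.5], 0], [0.3, [5, -1.5, 2.8], 0], [0.3, [8, -0.8, 4.2], 0], [0.3, [11, 0, 5.7], 0], [0.3, [14, 0.7, 7.2], 0], [0.3, [17, 1.4, 8.7], 0], [0.3, [19.6, 2.1, 9.9], 0], [0.3, [21.5, 3.3, 11.4], 0], [0.3, [22.15, 4, 12.3], 0]])

```text
time_s: 19.5
ee_pos: [0.632, 0.0953, 0.1511]
eef_rot: [-1.132, 0.001, -1.506]
force: [0.0, 0.5, -0.4]
grip_width: 0.0072
```

Request:
jog_arm(targets=[[0.3, [0, 0, 0], 0], [0.3, [0, 0, 0], 0]])

```text
time_s: 19.7
ee_pos: [0.631, 0.0979, 0.1522]
eef_rot: [-1.131, 0.001, -1.504]
force: [-0.6, 0.8, 0.8]
grip_width: 0.0072
```

```bash
python3 -c "
from h import *
a=shot('top');b=shot('side')
go((.6319,.097,.1528),(.6575,.0987,.0986))
for n in('top','side'): rim(n,np.array([.640,.046]),.14,.05,.015)
i=np.hstack([cv2.resize(a['img'][70:230,170:370],(400,320)),cv2.resize(b['img'][80:240,180:380],(400,320))])
cv2.imwrite('pics/p5.png',i[:,:,::-1])"
```

```text
t 19.8 pos [0.631  0.0982 0.153 ] f [-0.3 -0.7 -1.3] w 0.0069 x [ 0.068 -0.998 -0.001] y [ 0.426  0.03  -0.904]
(0.6319, 0.097, 0.1528) [0.12 0.05 0.07]
(0.6575, 0.0987, 0.0986) [0.13 6.05 0.08]
top 223 circle [0.6367 0.0475 0.0504] z 0.1388 tilt deg x,y [-2.6 -0.3]
side 264 circle [0.6352 0.0472 0.0497] z 0.1351 tilt deg x,y [-1.4  2.1]
```

View pics/p5.png

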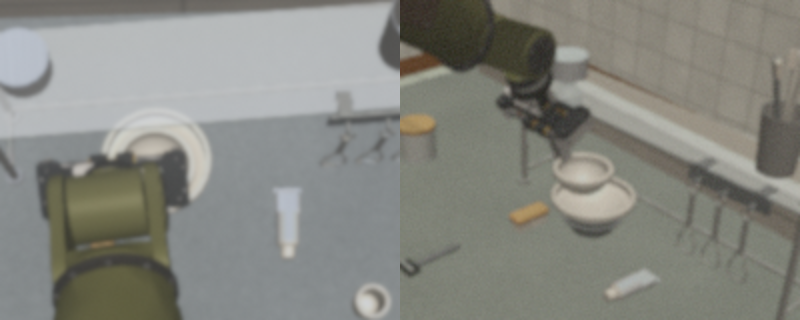

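Picture 9: the middle cover hangs over the mouth of the large one ((155,160) left, (582,170) right), clear of the glass. Lower it along the tool axis.

Request:
jog_arm(targets=[[0.3, [0, 1, 0], 0], [0.3, [0, 2, 0], 0], [0.3, [0, 3, 0], 0], [0.3, [0.05, 4, 0.05], 0], [0.3, [0.05, 5, 0.08], 0], [0.3, [0.05, 5.4, 0.08], 0], [0.3, [0.05, 5.4, 0.08], 0], [0.3, [0.05, 5.4, 0.08], 0]])

```text
time_s: 20.6
ee_pos: [0.6555, 0.0983, 0.1048]
eef_rot: [-1.129, 0.001, -1.504]
force: [-0.7, -0.7, -0.0]
grip_width: 0.0073
```

```bash
python3 -c "
from h import *
a=shot('top');b=shot('side')
go((.6575,.0987,.0986))
for n in('top','side'): rim(n,np.array([.664,.047]),.092,.05,.010);rim(n,np.array([.666,.047]),.072,.074,.006)"
```

```text
t 20.7 pos [0.6556 0.0983 0.1051] f [ 0.2  1.  -0.1] w 0.0073 x [ 0.067 -0.998 -0.001] y [ 0.427  0.029 -0.904]
(0.6575, 0.0987, 0.0986) [-0.03  0.67 -0.1 ]
top 142 circle [0.6609 0.0477 0.0504] z 0.0917 tilt deg x,y [-2.4  0.1]
top 187 circle [0.6664 0.0473 0.0736] z 0.0719 tilt deg x,y [-0.4 -0.2]
side 192 circle [0.6595 0.048  0.05  ] z 0.089 tilt deg x,y [-0.3  1.2]
side 154 circle [0.6632 0.0482 0.074 ] z 0.07 tilt deg x,y [-0.2 -0.3]
```

Request:
jog_arm(targets=[[0.3, [0.03, 0.28, 0.15], 0], [0.3, [0.03, 0.55, 0.23], 0], [0.3, [0.03, 0.55, 0.23], 0], [0.3, [0.03, 0.55, 0.23], 0]])

```text
time_s: 21.1
ee_pos: [0.6599, 0.0983, 0.1005]
eef_rot: [-1.13, 0.001, -1.504]
force: [-0.4, 0.4, 0.0]
grip_width: 0.0072
```

Request:
jog_arm(targets=[[0.3, [0, 0.09, -0.043], 0], [0.3, [0, 0.09, -0.043], 0], [0.3, [0, 0.09, -0.043], 0]])

```text
time_s: 21.4
ee_pos: [0.6599, 0.0983, 0.0996]
eef_rot: [-1.13, 0.001, -1.504]
force: [-0.0, 0.4, 0.3]
grip_width: 0.0074
```

Request:
jog_arm(targets=[[0.3, [0, 0.09, -0.043], 0], [0.3, [0, 0.09, -0.043], 0], [0.3, [0, 0.09, -0.043], 0]])

```text
time_s: 21.7
ee_pos: [0.6599, 0.0983, 0.0987]
eef_rot: [-1.13, 0.001, -1.504]
force: [-0.1, 0.2, -0.7]
grip_width: 0.007
```

Request:
jog_arm(targets=[[0.3, [0, 0.09, -0.043], 0], [0.3, [0, 0.09, -0.043], 0], [0.3, [0, 0.09, -0.043], 0]])

```text
time_s: 22.0
ee_pos: [0.66, 0.0984, 0.0979]
eef_rot: [-1.129, 0.001, -1.504]
force: [-0.1, 1.4, 2.3]
grip_width: 0.0072
```

```bash
python3 -c "
from h import *
a=shot('top');b=shot('side')
go()
for n in('top','side'): rim(n,np.array([.666,.047]),.087,.05,.008);rim(n,np.array([.666,.047]),.072,.074,.006)"
```

```text
t 22.1 pos [0.66   0.0984 0.0979] f [-0.   1.1  2.1] w 0.0073 x [ 0.067 -0.998 -0.001] y [ 0.427  0.029 -0.904]
top 115 circle [0.6651 0.0481 0.0507] z 0.0863 tilt deg x,y [-1.6  0.5]
top 189 circle [0.6662 0.0474 0.0737] z 0.0714 tilt deg x,y [-0.4 -0.7]
side 150 circle [0.6647 0.0486 0.05  ] z 0.0838 tilt deg x,y [-0.5  0.8]
side 157 circle [0.6633 0.048  0.0736] z 0.0699 tilt deg x,y [-0.1 -0.2]
```

Request:
jog_arm(targets=[[0.3, [0, -0.02, 0.01], 0], [0.9, [0, -0.02, 0.01], 0], [1.3, [0, -0.02, 0.01], 0], [1.7, [0, -0.02, 0.01], 0], [1.7, [0, -0.02, 0.01], 0], [1.7, [0, -1, 0], 0], [1.7, [0, -2.5, 0], 0], [1.7, [0, -5, 0], 0], [1.7, [0, -7.5, 0], 0], [1.7, [0, -9, 0], 0]], grip_force=15)

```text
time_s: 23.1
ee_pos: [0.6212, 0.0957, 0.1815]
eef_rot: [-1.127, 0.001, -1.504]
force: [-0.5, 0.8, 0.2]
grip_width: 0.0173
```

```bash
python3 -c "
from h import *
go((.56,0,.17),(.452,-.2483,.15),(.452,-.2483,.10),(.452,-.2483,.051))"
```

```text
t 23.1 pos [0.6212 0.0957 0.1815] f [-0.5  0.8  0.2] w 0.0173 x [ 0.067 -0.998 -0.001] y [ 0.428  0.029 -0.903]
(0.56, 0, 0.17) [ 9.14 -1.87 -6.58]
(0.452, -0.2483, 0.15) [ 33.2   -5.41 -18.66]
(0.452, -0.2483, 0.1) [ 33.2  -0.9 -20.8]
(0.452, -0.2483, 0.051) [ 33.21   3.53 -22.9 ]
```

Request:
jog_arm(targets=[[3, [2, -0.5, -2], 0], [4, [5, -1.2, -4.5], 0], [5, [9, -1.9, -6.6], 0], [6, [13, -2.5, -8.6], 0], [6.5, [17, -3.1, -10.6], 0], [7, [21, -3.7, -12.6], 0], [7, [25, -4.2, -14.6], 0], [7, [29, -4.8, -16.6], 0], [7, [32, -4, -18.4], 0], [7, [33.2, -2.6, -19.8], 0]])

```text
time_s: 24.1
ee_pos: [0.4532, -0.251, 0.1182]
eef_rot: [-1.128, -0.001, -1.507]
force: [0.6, 0.3, -0.5]
grip_width: 0.07
```

Request:
jog_arm(targets=[[7, [0, 0, 0], 0], [7, [0, 0, 0], 0]])

```text
time_s: 24.3
ee_pos: [0.4539, -0.248, 0.118]
eef_rot: [-1.13, 0.001, -1.505]
force: [-0.0, -0.3, 1.1]
grip_width: 0.07
```

```bash
python3 -c "
from h import *
a=shot('top');b=shot('side')
go((.4553,-.2483,.09),(.4553,-.2483,.057))
for n in('top','side'): rim(n,np.array([.666,.047]),.087,.05,.008);rim(n,np.array([.666,.047]),.072,.074,.006);rim(n,np.array([.46,-.248]),.053,.022,.006)
i=np.hstack([cv2.resize(a['img'][90:250,190:390],(400,320)),cv2.resize(b['img'][110:270,180:380],(400,320))])
cv2.imwrite('pics/p6.png',i[:,:,::-1])"
```

```text
t 24.4 pos [ 0.4545 -0.2476  0.1186] f [ 0.1 -0.5  0.1] w 0.0698 x [ 0.068 -0.998 -0.   ] y [ 0.427  0.029 -0.904]
(0.4553, -0.2483, 0.09) [ 0.08  2.62 -1.16]
(0.4553, -0.2483, 0.057) [ 0.08  5.6  -2.57]
top 280 circle [0.6671 0.0474 0.0496] z 0.0858 tilt deg x,y [-0.5 -0.4]
top 351 circle [0.6663 0.0474 0.0736] z 0.0718 tilt deg x,y [-0.1 -0.5]
top 58 circle [ 0.4614 -0.2489  0.0205] z 0.0536 tilt deg x,y [-1.2  1.3]
side 37 circle [0.6664 0.0459 0.0473] z 0.0802 tilt deg x,y [ 3.5 -4.3]
side 53 circle [0.6606 0.0505 0.0773] z 0.0714 tilt deg x,y [-1.6  0.6]
side 89 circle [ 0.4574 -0.2482  0.021 ] z 0.0513 tilt deg x,y [ 0.6 -0.2]
```

View pics/p6.png

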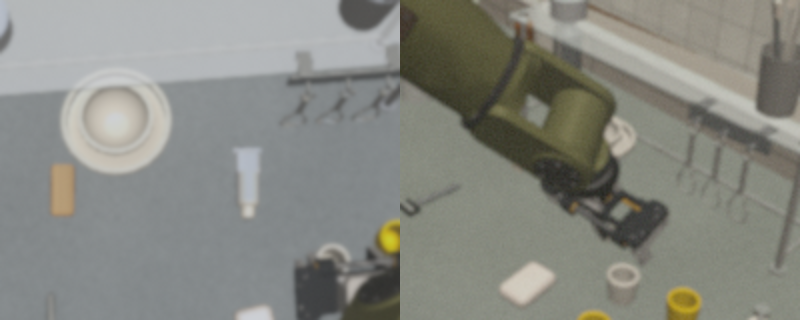

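Picture 10: the middle cover is nested concentrically in the large one at (115,120) left. The gripper is above the white small cup ((622,282) right), not the yellow ones at (593,316) and (683,303). Descend and grip.

Request:
jog_arm(targets=[[7, [0.1, 1.4, -0.6], 0], [7, [0.1, 2.8, -1.2], 0], [7, [0.1, 4.2, -1.9], 0], [7, [0.1, 5.2, -2.4], 0], [6.5, [0.1, 5.6, -2.55], 0], [5.8, [0.1, 5.6, -2.55], 0], [5.2, [0.1, 5.6, -2.55], 0], [4.6, [0.1, 5.6, -2.55], 0], [4.4, [0.1, 5.6, -2.55], 0], [4.4, [0.1, 5.6, -2.55], 0]], grip_force=15)

```text
time_s: 25.4
ee_pos: [0.4551, -0.2493, 0.0568]
eef_rot: [-1.129, 0.0, -1.504]
force: [0.2, 1.2, 4.7]
grip_width: 0.0478
```

Request:
jog_arm(targets=[[4, [0, -0.9, 0.43], 0], [4, [0, -3, 1.4], 0], [4, [0, -6, 2.8], 0], [4, [0, -9, 4.3], 0], [4, [0, -11, 5.2], 0], [4, [0, -11, 5.2], 0], [4, [0, -11, 5.2], 0]])

```text
time_s: 26.1
ee_pos: [0.4546, -0.2491, 0.1777]
eef_rot: [-1.13, 0.001, -1.504]
force: [-1.3, 0.4, -0.5]
grip_width: 0.0475
```

```bash
python3 -c "
from h import *
a=shot('top');b=shot('side')
go((.58,0.04,.18),(.63,.0474,.17))
for n in('top','side'): rim(n,np.array([.461,-.249]),.054+.12,.022,.012)
"
```

```text
t 26.2 pos [ 0.4544 -0.2489  0.1766] f [0.9 0.5 0.4] w 0.0475 x [ 0.067 -0.998 -0.002] y [ 0.425  0.03  -0.905]
(0.58, 0.04, 0.18) [-27.99   5.9   13.2 ]
(0.63, 0.0474, 0.17) [-28.39   8.95  17.33]
top 123 circle [ 0.4584 -0.2484  0.0229] z 0.1748 tilt deg x,y [-5.   1.4]
side 85 circle [ 0.4707 -0.2482  0.0339] z 0.1699 tilt deg x,y [2.  1.2]
```

```bash
python3 -c "
from h import *
go((.5,-.1,.19),(.58,0.02,.19),(.6236,.0448,.1804))"
```

```text
t 26.2 pos [ 0.4544 -0.2489  0.1766] f [0.9 0.5 0.4] w 0.0475 x [ 0.067 -0.998 -0.002] y [ 0.425  0.03  -0.905]
(0.5, -0.1, 0.19) [-14.55   1.17   5.57]
(0.58, 0.02, 0.19) [-25.99   4.93  13.5 ]
(0.6236, 0.0448, 0.1804) [-28.18   7.73  17.18]
```

Request:
jog_arm(targets=[[4, [-2.5, 0.2, 1], 0], [4, [-5.5, 0.4, 2.1], 0], [4, [-8.5, 0.7, 3.3], 0], [4, [-11.5, 0.9, 4.5], 0], [4, [-14.5, 1.2, 5.7], 0], [4, [-17.5, 2.1, 7.7], 0], [4, [-20.5, 3.1, 9.7], 0], [4, [-23.5, 4.1, 11.8], 0], [4, [-26, 5.2, 13.8], 0], [4, [-27.5, 6.8, 15.8], 0]])

```text
time_s: 27.2
ee_pos: [0.6085, 0.0387, 0.183]
eef_rot: [-1.131, 0.001, -1.503]
force: [-0.5, -0.4, -0.6]
grip_width: 0.0477
```

Request:
jog_arm(targets=[[4, [-0.4, 0.5, 0.7], 0], [4, [-0.68, 0.9, 1.4], 0], [4, [-0.68, 0.9, 1.4], 0], [4, [-0.68, 0.9, 1.4], 0]])

```text
time_s: 27.6
ee_pos: [0.6237, 0.0437, 0.1817]
eef_rot: [-1.13, 0.001, -1.505]
force: [-0.0, -0.2, -0.6]
grip_width: 0.0477
```

```bash
python3 -c "
from h import *
a=shot('top');b=shot('side')
go((.6236,.0448,.1804),(.662,.0474,.099))
for n in('top','side'): rim(n,np.array([.628,.045]),.178,.022,.008)
i=np.hstack([cv2.resize(a['img'][90:190,190:315],(400,320)),cv2.resize(b['img'][100:200,220:345],(400,320))])
cv2.imwrite('pics/p7.png',i[:,:,::-1])"
```

```text
t 27.7 pos [0.6237 0.0438 0.1821] f [ 0.3  0.8 -0.2] w 0.0476 x [ 0.066 -0.998 -0.001] y [ 0.426  0.029 -0.904]
(0.6236, 0.0448, 0.1804) [-0.1   0.15 -0.08]
(0.662, 0.0474, 0.099) [-0.1   9.15 -0.07]
top 45 circle [0.627  0.0429 0.0225] z 0.1783 tilt deg x,y [-3.1  0.6]
side 51 circle [0.6247 0.0463 0.0212] z 0.1749 tilt deg x,y [-1.4  4.6]
```

View pics/p7.png

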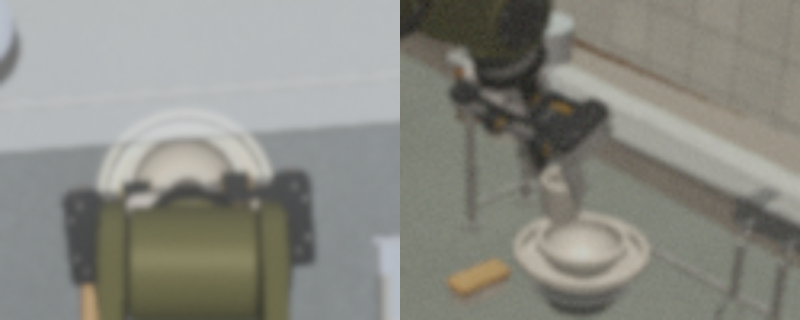

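Picture 11: the small cup hangs upright between the fingers ((558,192) right) above the nest ((580,250)), and the body is in front of the glass. Lower it along the tool axis.

Request:
jog_arm(targets=[[4, [-0.1, 1.2, -0.05], 0], [4, [-0.1, 2.5, -0.05], 0], [4, [-0.2, 3.8, -0.05], 0], [4, [-0.2, 5, -0.05], 0], [4, [-0.2, 6.2, -0.05], 0], [4, [-0.2, 7.2, -0.05], 0], [4, [-0.2, 8, -0.05], 0], [4, [-0.2, 8, -0.05], 0], [4, [-0.2, 8, -0.05], 0]])

```text
time_s: 28.6
ee_pos: [0.6577, 0.0488, 0.1094]
eef_rot: [-1.13, 0.001, -1.504]
force: [0.2, -0.1, 0.3]
grip_width: 0.0475
```

```bash
python3 -c "
from h import *
a=shot('top');b=shot('side')
go((.662,.0474,.099))
for n in('top','side'): rim(n,np.array([.663,.046]),.107,.022,.012);rim(n,np.array([.667,.047]),.086,.05,.006);rim(n,np.array([.666,.047]),.072,.074,.006)"
```

```text
t 28.7 pos [0.6578 0.0488 0.11  ] f [0.4 0.  0.3] w 0.0477 x [ 0.067 -0.998 -0.001] y [ 0.427  0.029 -0.904]
(0.662, 0.0474, 0.099) [ 0.17  1.17 -0.09]
top 44 circle [0.6571 0.0472 0.026 ] z 0.1047 tilt deg x,y [-2.1  1.4]
top 62 circle [0.6604 0.0471 0.0547] z 0.0883 tilt deg x,y [-5.1 -1. ]
top 66 circle [0.6621 0.0472 0.0758] z 0.0717 tilt deg x,y [-0.6 -0.1]
side 75 circle [0.6662 0.0429 0.0278] z 0.1044 tilt deg x,y [ 3.9 -3. ]
side 110 circle [0.664  0.0483 0.05  ] z 0.0839 tilt deg x,y [-0.3  0. ]
side 159 circle [0.6638 0.0481 0.074 ] z 0.07 tilt deg x,y [-0.1 -0. ]
```

Request:
jog_arm(targets=[[4, [0.17, 0.35, 0.1], 0], [4, [0.17, 0.74, 0.17], 0], [4, [0.17, 0.74, 0.17], 0], [4, [0.17, 0.74, 0.17], 0]])

```text
time_s: 29.1
ee_pos: [0.6624, 0.0474, 0.1033]
eef_rot: [-1.13, 0.001, -1.504]
force: [0.5, 0.2, 0.6]
grip_width: 0.0478
```

Request:
jog_arm(targets=[[4, [0, 0.18, -0.086], 0], [4, [0, 0.27, -0.13], 0], [4, [0, 0.27, -0.13], 0]])

```text
time_s: 29.4
ee_pos: [0.6623, 0.0475, 0.1002]
eef_rot: [-1.13, 0.001, -1.504]
force: [-1.5, 0.5, -0.1]
grip_width: 0.0483
```

Request:
jog_arm(targets=[[4, [0, 0.09, -0.043], 0], [4, [0, 0.09, -0.043], 0], [4, [0, 0.09, -0.043], 0]])

```text
time_s: 29.7
ee_pos: [0.6625, 0.0475, 0.0996]
eef_rot: [-1.129, 0.001, -1.504]
force: [-0.4, 0.1, 0.6]
grip_width: 0.0476
```

Request:
jog_arm(targets=[[4, [0, 0.09, -0.043], 0], [4, [0, 0.09, -0.043], 0], [4, [0, 0.09, -0.043], 0]])

```text
time_s: 30.0
ee_pos: [0.663, 0.0475, 0.0994]
eef_rot: [-1.128, 0.001, -1.504]
force: [-0.8, -0.2, 6.2]
grip_width: 0.0476
```

Request:
jog_arm(targets=[[4.6, [0, -0.04, 0.02], 0], [4.9, [0, -0.05, 0.02], 0], [5.2, [0, -0.05, 0.02], 0], [5.5, [0, -0.05, 0.02], 0], [5.7, [0, -0.05, 0.02], 0], [5.7, [0, -1, 0], 0], [5.7, [0, -2.5, 0], 0], [5.7, [0, -5, 0], 0], [5.7, [0, -8, 0], 0], [5.7, [0, -11, 0], 0]])

```text
time_s: 31.0
ee_pos: [0.6146, 0.0442, 0.1992]
eef_rot: [-1.13, 0.001, -1.504]
force: [0.1, -0.5, 0.0]
grip_width: 0.0573
```

Request:
jog_arm(targets=[[5.7, [0, -2, -4], 0], [5.7, [0, -4, -8], 0], [5.7, [0, -6, -12], 0], [5.7, [0, -8, -16], 0], [5.7, [0, -8, -20], 0], [5.7, [0, -8, -20], 0]])

```text
time_s: 31.6
ee_pos: [0.3971, 0.0299, 0.1833]
eef_rot: [-1.131, 0.001, -1.504]
force: [0.3, 0.2, 1.2]
grip_width: 0.0568
```

```bash
python3 -c "
from h import *
a=shot('top');b=shot('side')
go()
for n in('top','side'): rim(n,np.array([.667,.047]),.097,.022,.006);rim(n,np.array([.667,.047]),.086,.05,.006);rim(n,np.array([.666,.047]),.072,.074,.006)
i=np.hstack([cv2.resize(a['img'][60:260,170:420],(400,320)),cv2.resize(b['img'][100:200,220:345],(400,320))])
cv2.imwrite('pics/p8.png',i[:,:,::-1])"
```

```text
t 31.7 pos [0.4011 0.0298 0.1858] f [ 0.  -0.8  0.3] w 0.0568 x [ 0.066 -0.998 -0.001] y [ 0.428  0.029 -0.903]
top 107 circle [0.6677 0.0474 0.0212] z 0.0955 tilt deg x,y [-0.1 -0.1]
top 281 circle [0.6673 0.0474 0.0496] z 0.0857 tilt deg x,y [ 0.  -0.2]
top 351 circle [0.6664 0.0474 0.0737] z 0.0718 tilt deg x,y [-0.3 -0.4]
side 43 circle [0.6641 0.0489 0.021 ] z 0.094 tilt deg x,y [-0.6  0.2]
side 131 circle [0.6645 0.0485 0.0499] z 0.0838 tilt deg x,y [0.5 0.1]
side 166 circle [0.6638 0.0483 0.0744] z 0.0699 tilt deg x,y [-0.2 -0.2]
```

View pics/p8.png

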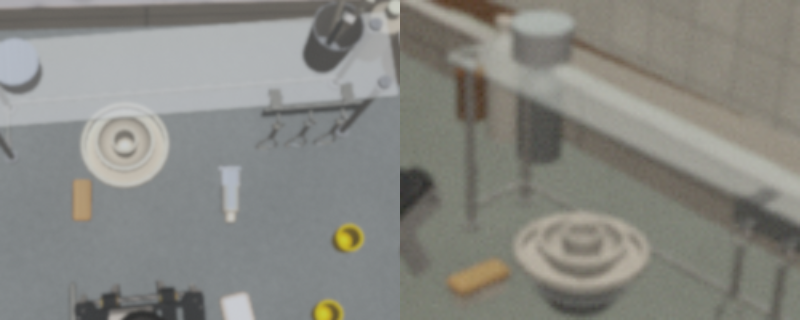

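Picture 12: the complete nest stands at (125,145) left and (582,245) right. Rims are at about 72, 86 and 96 mm, concentric to ~1 mm and level to <0.6°. The shelf, rail and toiletries look undisturbed, and the robot is clear. Handing in.

```bash
python3 -c "
from h import *
print(ctrl.hand_in())"
```

```text
the job is handed in; nothing more can be done
None
```

The three covers are nested in the upper soap dish under the glass shelf, and I handed the job in at about 32 s of the 72 s allowed. They went in in the order asked: large, then middle, then small. Each was set down at first light contact, with a wrist force of about 6 N or less, and then released.

**The tilt:** a straight-down gripper would have met the glass, and the moves allow no tilt. I got about 25° of forward tilt by pulling against the arm's reach limit, out in free air. That let the gripper stay in front of the glass while placing. One force reading of about 35 N came during this, with the TCP at z = 0.38 m over the shelf. I put it down to inertia, because the next reading was about 2 N.

**Last checks, after letting go and backing off:**

| Cover | Centre x, y in m (top camera) | Rim height (top camera) | Expected rim height |
|---|---|---|---|
| Large | 0.6664, 0.0474 | 72 mm | 73 mm |
| Middle | 0.6673, 0.0474 | 86 mm | 87 mm |
| Small | 0.6677, 0.0474 | 96 mm | 97 mm |

- **Centring and level:** the rims are concentric to about 1 mm, and both cameras read every tilt at 0.6° or less.
- **Dishes:** the large cover is centred within about 1 mm of where the dishes stood at the start.
- **Surroundings:** the last picture shows the hook rail and the shelf items in place, and the toiletries in view where they were.
- **Disagreement between cameras:** the side camera reads about 3 mm lower in x and 1.5–2 mm lower in z than the top one. It does so for all three covers, so I took it as calibration.

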